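Pop the dose cassette and stop it with the other finger

TASK

Press the orange release key of the white dock with one finger so that its spring pops the blue dose cassette out, and with the other finger stop the sliding cassette while its front end is over the yellow strip, before it slides off the dock. Only touch it, do not lift it or pick it up, and leave the things around the dock alone. Finish while still holding: one finger keeping the key down, the other resting against the front of the cassette.

Things in the scene. Friction and masses are not known exactly. Their poses are not given: they have to be found in the camera images.
- dock: white dock fixed to the counter; origin on the counter, x = sliding direction of the cassette, y to the key, z up. In this frame, mm: plinth x -180..55, y -33..33, deck at z 45; bay walls x -102..-7 (top z 71); spring housing x -180..-100 (top z 95); open deck x -7..55, rails at y +-26 only up to z 51; key block x -15..55, y 33..79, top z 48
- strip (a point): centre of the yellow strip across deck and rails (x 20..50 in the dock's frame), at dock (35, 0, 45) mm, axes as the dock
- key_top (a point): centre of the top of the orange key, a paddle 52 mm along dock x, 28 mm along dock y; at dock (30, 58, 71) mm when up, moving straight down. The cassette's path runs 58 mm to its side. Fully down, its top (z 62) is above deck and rails and below the cassette's top (z 85), so two level fingertips can be on the key and in the cassette's way at once
- key (a joint): travel of the release key: 0 up, 0.009 m fully down; spring 3 N at first, about 7 N fully down (up to 3 N more from the latch). Its tooth lets the cassette go at about 0.005 to 0.006
- pusher (a joint): travel of the spring pusher behind the cassette, 0 at the start, up to 0.107 m along dock +x. It pushes the cassette with about 4 N, falling to 2.5 N, at 0.04 to 0.1 m/s once the key lets go, and keeps pushing; an unstopped cassette goes over the end of the deck (x 55) after about a second
- cassette: blue dose cassette with four white windows, 80 long (x) x 44 wide (y) x 40 high (z) mm, about 140 g, loose, standing on the dock's deck with its axes along the dock's; origin at the centre of its underside, at dock (-40, 0, 45) mm at the start
- cassette_front (a point): centre of the cassette's flat front face (44 wide x 40 high mm), half-way up; at dock (0, 0, 65) mm at the start, moving along dock +x when released
- spare: bystander: grey spare cassette, 80 x 44 x 40 mm, loose on the counter; origin under its centre
- vial: bystander: small amber bottle, 32 mm across, 60 high; origin under its centre
- cup: bystander: white medicine cup, 42 mm across, 36 high; origin under its centre
- saline: bystander: clear saline bottle, 68 mm across, 170 high; origin under its centre

How it is judged:
By the outcome, as a careful person would: the job done as asked, in the order asked, and still so for the second after the job is handed in, while the arm keeps its last pose, push and grip.
It also fails if it takes over 27 s, if anything falls off the work surface, if the arm or the gripper's body presses on something with over 40 N, if the wrist force passes 120 N, or if a joint passes its speed limit or range.

ROBOT

A 6-joint arm with a two-finger parallel gripper is mounted at the origin on the work surface. World frame = base frame: x ahead of the robot, y to its left, z up, the work surface at z = 0. Lengths are in m, angles in rad, forces in N, time in s.
With the tool pointing down it reaches from about 0.375 to 0.9 m from the base axis. Payload 3.1 kg.
Tool frame: the origin (TCP) lies midway between the tips of the shut fingers; the grasp point (between the pads) lies 19 mm behind it; z points along the fingers, y is the direction in which the jaws open and shut (so a half turn about z gives the same grasp; the last joint's range is limited). The gripper opens to 85 mm and grips with 20 to 120 N. Pads are 22 mm wide; open, the fingers measure 114 mm over their backs; the gripper's body (76 mm by 85 mm) begins 54 mm behind the grasp point. The pads swing forward as they close: fully open they stand 13 mm farther back than shut.
Start: joints at [0.938, 0.527, 1.433, -0, 1.181, -0.178], TCP at [0.275, 0.561, 0.231] pointing down, gripper open.
Joint ranges: [-3.08, 3.08], [-0.75, 2.2], [0.22, 2.44], [-1.43, 4.57], [0, 2.65], [-2.85, 2.85]. Speed limits (rad/s): [2.79, 2.79, 3.14, 3.14, 3.14, 3.14].

INTERFACE

Orientations are given as a rotation vector (axis times angle).
In Python, from cell import ctrl, optics, workorder, finder gives the robot as it stands.
- The arm moves only by the tool jog_arm, never from a script. Its argument "targets" is a list of rows, each an object of numbers: "tx", "ty", "tz": the shift along the tool's x, y, z each as a share of 0.75 m, from -1 to 1; "ax", "ay", "az": the turn, a rotation vector about the tool's x, y, z each as a share of 180 degrees, from -1 to 1. In form: [{"tx": .., "ty": .., "tz": .., "ax": .., "ay": .., "az": ..}, ...]. A call has 1 to 12 rows; each row is the pose to reach, as a shift and turn from the pose commanded when the call began, along the tool's axes at that moment, turning the shorter way round; what a row does not reach only later rows make up. A row lasts 1/10 s, in which the tool goes at most 50 mm and 8.59 degrees, less where a joint would pass 70% of its speed; a pose out of reach is approached as far as the arm can. A call with a number of a shift or a turn outside -1 to 1 is refused whole. A call with a gripper value outside its range is refused whole. "fingers" is the opening, from -1 (shut) to 1 (fully open), set as the call begins (left out, the last holds). The fingers move at their own pace and stop on an object; the grip force is fixed at half the most. Time passes only in rows, so rows that repeat a pose let the fingers close. It gives the time, the measured TCP pose, the force and the opening at its end, in the units of the state.
- ctrl.observe(): the state, without advancing time (a new reading comes with each control period).
- optics.grab_frame(name): name is "scene" or "top" or "wrist"; returns a dict with "color" (420x560x3 uint8, blue, green, red), "mtx" (3x3 intrinsics, pixels), "k1" (the pictures are not rectified: a ray, as slopes to the right and down, at radius r is drawn at 1 + k1 r^2 times it, then the intrinsics apply), "rvec" (rotation vector, rad) and "tvec" (3), from world to camera coordinates, as OpenCV has them. Camera axes: x right, y down, z forward; pixel columns grow to the right and rows downward; lengths in m; the calibration is good to about 2 mm. A picture is of the moment at which its call begins. There is no depth.
- workorder.finish_job(): hands the job in, once; it reports no verdict.
Trained networks look in a picture, given as the dict that the camera call returned (one of the last four; its "shot" number tells which), for a name from the list of things; names that differ only in an ending like _2 or _b are one class to them, and where a whole thing is asked for, a point or a joint stands for the part that bears it (a point fixed in the world has none). Each returns a list of dicts, best first, with "p" (0 to 1); they miss things now and then, are a little off and sometimes report something else, mostly with a low value. They report only what shows in the picture. A call takes as long as a camera call.
- finder.search_frame(picture, query): "box" ([left, top, width, height] in pixels, round what is visible of it).
- finder.trace(picture, query): "pixels" (420x560 bool, what is visible of it) and "box" ([left, top, width, height] in pixels, round what is visible of it).
The state is a dict: "clock": time; "joint_pos": joint angles; "joint_vel": joint speeds; "effort": joint torques, N m; "tcp_pos": TCP position; "tcp_rot": TCP orientation; "ft_force": force on the tool from outside, world axes, zero at the start; "torque": the same for the moment, N m; "width": finger opening in m.
Only numpy, scipy, OpenCV 4.12 (cv2) and the standard library are available. Lean on these libraries where they do the work, as an engineer would, in place of code of your own. Each camera call takes 0.05 s, during which the arm holds its last target.

## Working session

There is one attempt and no reset: what is moved stays moved. The work goes in short steps, Python scripts to look and compute and a tool call to move; the robot and the scene stay as the last step left them, time stands still between calls to the robot, and variables do not carry over. Pictures are saved under pics/ and viewed, and the job is handed in when it is done.

Besides the shell and the picture viewer there is one more tool, called after "Emit:" as a command line: name --argument value ..., lists and objects as JSON in quotes. jog_arm: Moves the arm, as the interface text tells. Shift numbers are shares of 0.75 m and turn numbers shares of 180 degrees, none past 1 either way. Its arguments: {"type":"object","properties":{"targets":{"type":"array"},"fingers":{"type":"number"}},"required":["targets"]}

```bash
mkdir -p pics; ls; python3 - <<'E'
from cell import ctrl, optics, workorder, finder
import cv2
print(ctrl.observe())
for n in ("scene","top","wrist"):
    f=optics.grab_frame(n); cv2.imwrite(f"pics/{n}0.png",f["color"]); print(n,f["mtx"].tolist(),f["k1"],f["rvec"],f["tvec"],f["shot"])
    for q in ("dock","cassette","key_top","spare","vial","cup","saline"):
        r=finder.search_frame(f,q); print(q,[(d["box"],round(d["p"],2)) for d in r[:3]])
E
```

```text
pics
{'clock': 0.0, 'joint_pos': array([ 9.37512036e-01,  5.28487733e-01,  1.43390064e+00,  8.06111888e-06,
        1.18142024e+00, -1.78496066e-01]), 'joint_vel': array([-2.73074436e-05,  9.35205211e-05,  7.39031415e-04, -3.70204360e-04,
        1.85443440e-03,  2.34076655e-04]), 'effort': array([-8.23235550e-04, -4.42356348e+01, -1.78019428e+01, -3.85500534e-04,
        8.61633540e-03,  1.94209730e-05]), 'tcp_pos': array([0.27408034, 0.56089514, 0.23032091]), 'tcp_rot': array([-0.70804457, -3.05985742,  0.00319249]), 'ft_force': array([0.14726075, 0.48087175, 0.13873015]), 'torque': array([0.03119742, 0.05067399, 0.08218566]), 'width': 0.08544394045636802}
scene [[533.1285145959142, 0.0, 273.68089905303543], [0.0, 533.1285145959142, 207.62429878156755], [0.0, 0.0, 1.0]] 0.04736817821702427 [ 1.10031349  2.3453473  -1.05577713] [ 0.394898   -0.27470808  1.36603099] 1
dock [([211.7, 131.3, 123.2, 98.1], 0.65)]
cassette [([250.0, 155.0, 46.1, 43.2], 0.63)]
key_top [([286.0, 172.3, 44.8, 25.7], 0.97), ([161.9, 130.8, 41.4, 89.1], 0.38)]
spare [([215.6, 218.0, 52.2, 45.0], 0.86)]
vial [
[... 355 characters left out ...]
3.3, 57.6], 0.97)]
cassette [([303.4, 229.0, 43.9, 19.6], 0.82), ([275.6, 157.9, 46.2, 30.8], 0.59)]
key_top [([268.6, 234.9, 30.6, 38.2], 0.57), ([299.3, 223.8, 47.9, 26.7], 0.56)]
spare [([277.1, 157.9, 46.5, 31.3], 0.97)]
vial [([197.8, 251.3, 22.3, 17.0], 0.76), ([298.4, 226.2, 45.3, 27.5], 0.39)]
cup [([215.1, 186.7, 17.2, 21.4], 0.55)]
saline [([361.9, 158.3, 46.7, 42.4], 0.62)]
wrist [[317.79978887771875, 0.0, 278.40774537258], [0.0, 317.79978887771875, 207.10813809725886], [0.0, 0.0, 1.0]] -0.044751185785925934 [-2.43273228 -1.51672278 -0.23715839] [-0.62446519 -0.03853348  0.38008683] 3
dock []
cassette []
key_top []
spare []
vial [([117.4, 413.1, 11.5, 6.9], 0.41)]
cup []
saline []
```

View pics/scene0.png

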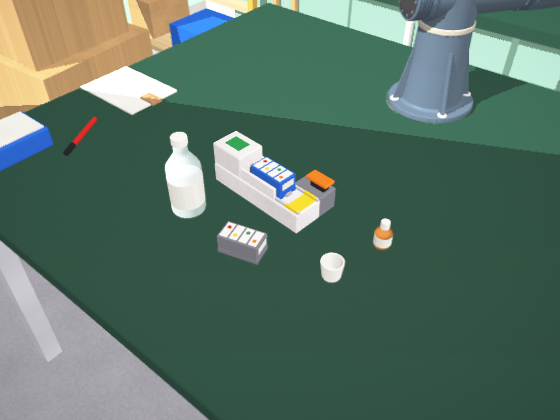

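View pics/top0.png

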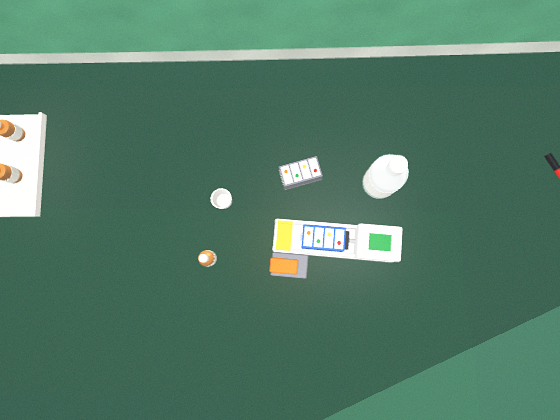

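View pics/wrist0.png

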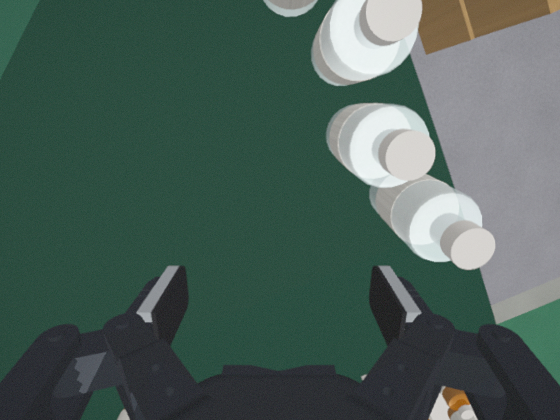

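```bash
python3 - <<'E'
import cv2
t=cv2.imread("pics/top0.png")[210:290,260:410]; cv2.imwrite("pics/topz.png",cv2.resize(t,None,fx=5,fy=5,interpolation=cv2.INTER_CUBIC))
t=cv2.imread("pics/scene0.png")[125:235,205:345]; cv2.imwrite("pics/scenez.png",cv2.resize(t,None,fx=5,fy=5,interpolation=cv2.INTER_CUBIC))
E
```

```text
(no output)
```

View pics/topz.png

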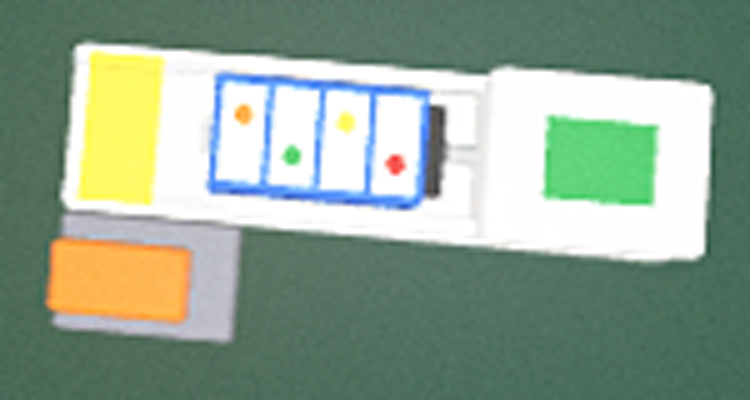

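View pics/scenez.png

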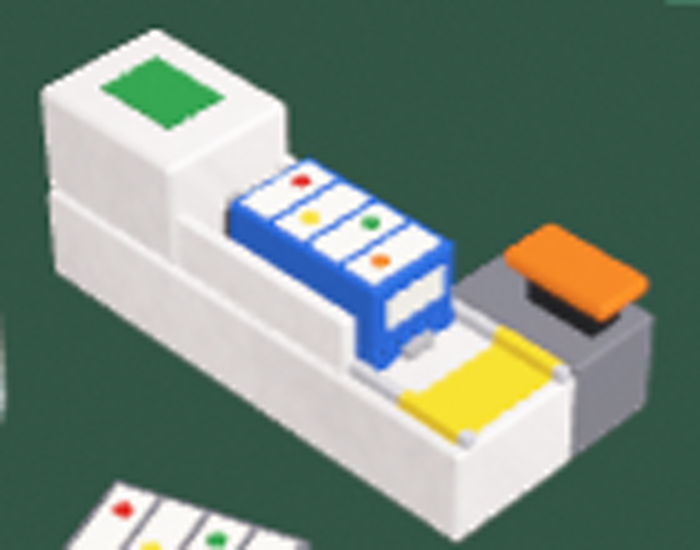

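```bash
cat > h.py <<'E'
import numpy as np, cv2
CAM={"scene":dict(K=[[533.1285,0,273.6809],[0,533.1285,207.6243],[0,0,1]],k1=0.047368,r=[1.10031349,2.3453473,-1.05577713],t=[0.394898,-0.27470808,1.36603099]),
"top":dict(K=[[414.77699,0,279.13335],[0,414.77699,209.50405],[0,0,1]],k1=0.0224313,r=[2.13568438,-2.14642296,0.08808011],t=[0.03503796,0.61425909,0.78620276])}
def proj(P,c):
    c=CAM[c]; return cv2.projectPoints(np.array(P,float).reshape(-1,1,3),np.array(c['r']),np.array(c['t']),np.array(c['K']),np.array([c['k1'],0,0,0,0.]))[0].reshape(-1,2)
def d2w(P,q):
    P=np.array(P,float).reshape(-1,3)/1000; c,s=np.cos(q[2]),np.sin(q[2])
    return np.c_[q[0]+c*P[:,0]-s*P[:,1],q[1]+s*P[:,0]+c*P[:,1],P[:,2]]
def ray(uv,c,z):
    c=CAM[c]; n=cv2.undistortPoints(np.array(uv,float).reshape(-1,1,2),np.array(c['K']),np.array([c['k1'],0,0,0,0.])).reshape(-1,2)
    R=cv2.Rodrigues(np.array(c['r']))[0]; o=-R.T@np.array(c['t']); d=np.c_[n,np.ones(len(n))]@R
    return o+d*((z-o[2])/d[:,2])[:,None]
E
cat > fit.py <<'E'
from h import *
from scipy.optimize import least_squares
T=[((0,-22,85),(217,75)),((0,22,85),(210,190)),((-80,-22,85),(428,92)),((-80,22,85),(420,207)),((-100,-33,95),(490,68)),((-180,-33,95),(712,85)),((-180,33,95),(703,260)),((55,-33,45),(78,44)),((55,33,45),(65,207)),((56,44,71),(52,240)),((4,44,71),(190,248)),((56,72,71),(48,308)),((4,72,71),(185,322)),((-15,33,48),(241,228)),((-15,79,48),(232,342)),((55,79,48),(55,326))]
S=[((55,-33,45),(458,458)),((55,-33,0),(458,542)),((0,-22,85),(378,290)),((0,22,85),(452,243)),((-80,22,85),(308,160)),((56,44,71),(605,318)),((56,72,71),(650,283)),((4,72,71),(550,224)),((4,44,71),(505,255)),((-180,33,95),(155,30)),((-180,-33,95),(42,92)),((-100,-33,95),(172,165)),((-100,33,95),(287,103))]
def prep(L,o): return np.array([a for a,_ in L]),np.array([(o[0]+u/5-.4,o[1]+v/5-.4) for _,(u,v) in L])
tp,ti=prep(T,(260,210)); sp,si=prep(S,(205,125))
ft=lambda q:(proj(d2w(tp,q),"top")-ti).ravel(); fs=lambda q:(proj(d2w(sp,q),"scene")-si).ravel()
g=ray(ti[7:9],"top",.045); print(g)
x0=[*g.mean(0)[:2],np.arctan2(*(g[1]-g[0])[[1,0]])-np.pi/2]
for n,f in (("top",ft),("scene",fs),("both",lambda q:np.r_[ft(q),fs(q)])):
    r=least_squares(f,x0,loss="soft_l1",x_scale=[.01,.01,.1]); print(n,r.x,np.sqrt(np.mean(f(r.x)**2)))
    if n!="both": print(np.round(f(r.x).reshape(-1,2),1).tolist())
q=r.x
print("strip",d2w((35,0,45),q),"key",d2w((30,58,71),q),"yaw",np.degrees(q[2]))
for n,b in dict(spare=([300,172],.04),vial=([207,258],.05),cup=([221,198],.03)).items(): print(n,ray(b[0],"top",b[1]))
E
python3 fit.py
```

```text
[[0.59599937 0.03945766 0.045     ]
 [0.53230018 0.04461941 0.045     ]]
top [ 0.55937743 -0.0118313   1.47977016] 0.5578291031403741
[[-0.2, -0.6], [-0.7, 0.0], [0.8, -0.4], [0.8, 0.5], [0.5, -1.0], [0.5, -0.7], [0.4, 0.8], [-0.2, -0.6], [-0.7, 0.4], [0.1, -0.7], [0.1, 0.2], [-0.5, 0.7], [-0.2, 0.5], [0.1, -0.6], [-0.0, 0.6], [-0.9, 0.5]]
scene [ 0.56259197 -0.01003634  1.47859607] 0.8709914492928484
[[0.3, 0.9], [-0.2, 1.7], [-0.8, 1.4], [0.8, 0.3], [-0.0, -0.8], [-0.0, -0.9], [0.7, -0.6], [0.2, -0.6], [-0.6, -0.5], [0.5, -1.3], [-1.6, -0.6], [-0.7, 1.7], [1.0, -0.1]]
both [ 0.55997677 -0.01167605  1.47994001] 0.8453643995483069
strip [[0.56315236 0.02317959 0.045     ]] key [[0.50493793 0.02346263 0.071     ]] yaw 84.79431622393915
spare [[ 0.68934087 -0.01006383  0.04      ]]
vial [[0.51918212 0.17180867 0.05      ]]
cup [[0.63966332 0.14982869 0.03      ]]
```

```bash
cat > plan.py <<'E'
from h import *
from cell import ctrl
from scipy.spatial.transform import Rotation as Ro
import sys
q=[0.5602,-0.0113,1.4797]
def plan(dx,dy,z):
    s=ctrl.observe(); R=Ro.from_rotvec(s["tcp_rot"])
    g=d2w((dx,dy,z),q)[0]
    ya=q[2]-np.pi/2
    Rt=Ro.from_matrix(np.c_[[-np.sin(ya)*-1*-1,0,0],[0,0,0],[0,0,0]]) if 0 else None
    y=np.array([np.cos(ya),np.sin(ya),0]); zz=np.array([0,0,-1.]); x=np.cross(y,zz)
    Rt=Ro.from_matrix(np.c_[x,y,zz])
    c,sn=np.cos(q[2]),np.sin(q[2]); d=s["tcp_pos"][:2]-q[:2]
    print("clock",s["clock"],"tcp",s["tcp_pos"],"dock mm",1000*np.array([c*d[0]+sn*d[1],-sn*d[0]+c*d[1]]),"w",s["width"],"F",s["ft_force"],"T",s["torque"])
    print("goal",g,"shift share",R.inv().apply(g-s["tcp_pos"])/.75,"turn share",(R.inv()*Rt).as_rotvec()/np.pi, "j",np.round(s["joint_pos"],3))
if __name__=="__main__": plan(*map(float,sys.argv[1:4]))
E
python3 plan.py 44 27 150
```

```text
clock 1.2 tcp [0.27452631 0.56144077 0.23132516] dock mm [544.37810685 336.59161693] w 0.08535794604471188 F [-0.0366814  -0.16003772  0.06425203] T [ 0.03366704  0.01670822 -0.02171508]
goal [0.53731465 0.03497376 0.15      ] shift share [-0.62314557 -0.47665529  0.10843739] turn share [4.34570553e-06 1.87329742e-06 3.84214650e-01] j [ 0.937  0.527  1.433 -0.     1.181 -0.178]
```

Emit:
jog_arm --targets '[{"tx":-0.623,"ty":-0.477,"tz":0,"ax":0,"ay":0,"az":0.384},{"tx":-0.623,"ty":-0.477,"tz":0,"ax":0,"ay":0,"az":0.384},{"tx":-0.623,"ty":-0.477,"tz":0,"ax":0,"ay":0,"az":0.384},{"tx":-0.623,"ty":-0.477,"tz":0,"ax":0,"ay":0,"az":0.384},{"tx":-0.623,"ty":-0.477,"tz":0,"ax":0,"ay":0,"az":0.384},{"tx":-0.623,"ty":-0.477,"tz":0,"ax":0,"ay":0,"az":0.384},{"tx":-0.623,"ty":-0.477,"tz":0,"ax":0,"ay":0,"az":0.384},{"tx":-0.623,"ty":-0.477,"tz":0,"ax":0,"ay":0,"az":0.384},{"tx":-0.623,"ty":-0.477,"tz":0,"ax":0,"ay":0,"az":0.384},{"tx":-0.623,"ty":-0.477,"tz":0,"ax":0,"ay":0,"az":0.384},{"tx":-0.623,"ty":-0.477,"tz":0,"ax":0,"ay":0,"az":0.384},{"tx":-0.623,"ty":-0.477,"tz":0,"ax":0,"ay":0,"az":0.384}]' --fingers 0.18

```text
clock: 2.4
tcp_pos: [0.5386, 0.0319, 0.2316]
tcp_rot: [2.32, 2.116, 0.001]
ft_force: [-0.0, 0.6, 0.5]
width: 0.0507
```

```bash
python3 plan.py 44 27 120
```

```text
clock 2.4 tcp [0.53855708 0.03190186 0.23162617] dock mm [41.05386423 25.483266  ] w 0.050703171908015994 F [-0.04764429  0.55353806  0.50882253] T [0.02628262 0.00976351 0.00860677]
goal [0.53731465 0.03497376 0.12      ] shift share [ 0.00398836 -0.00226134  0.14882986] turn share [ 0.0005024   0.00013349 -0.00033177] j [-0.148  0.412  1.648 -0.     1.08  -0.056]
```

Emit:
jog_arm --targets '[{"tx":0,"ty":0,"tz":0.07},{"tx":0,"ty":0,"tz":0.13},{"tx":0,"ty":0,"tz":0.162},{"tx":0,"ty":0,"tz":0.162},{"tx":0,"ty":0,"tz":0.162}]'

```text
validation failed for argument at $.ta...
```

```bash
python3 plan.py 44 27 90; python3 - <<'E'
from cell import optics
import cv2
for n in ("scene","top","wrist"):
    f=optics.grab_frame(n); c=f["color"]; cv2.imwrite(f"pics/{n}1.png",c)
    if n=="scene": cv2.imwrite("pics/scene1z.png",cv2.resize(c[90:240,200:380],None,fx=4,fy=4,interpolation=2))
    if n=="top": cv2.imwrite("pics/top1z.png",cv2.resize(c[170:310,220:410],None,fx=4,fy=4,interpolation=2))
    if n=="wrist": print(f["rvec"],f["tvec"])
E
```

```text
clock 2.4 tcp [0.53855708 0.03190186 0.23162617] dock mm [41.05386423 25.483266  ] w 0.050703171908015994 F [-0.04764429  0.55353806  0.50882253] T [0.02628262 0.00976351 0.00860677]
goal [0.53731465 0.03497376 0.09      ] shift share [ 0.0040051  -0.00232449  0.18882981] turn share [ 0.0005024   0.00013349 -0.00033177] j [-0.148  0.412  1.648 -0.     1.08  -0.056]
[-2.8233521   0.1381609   0.01761671] [-0.5350475   0.03858598  0.40328722]
```

View pics/scene1z.png

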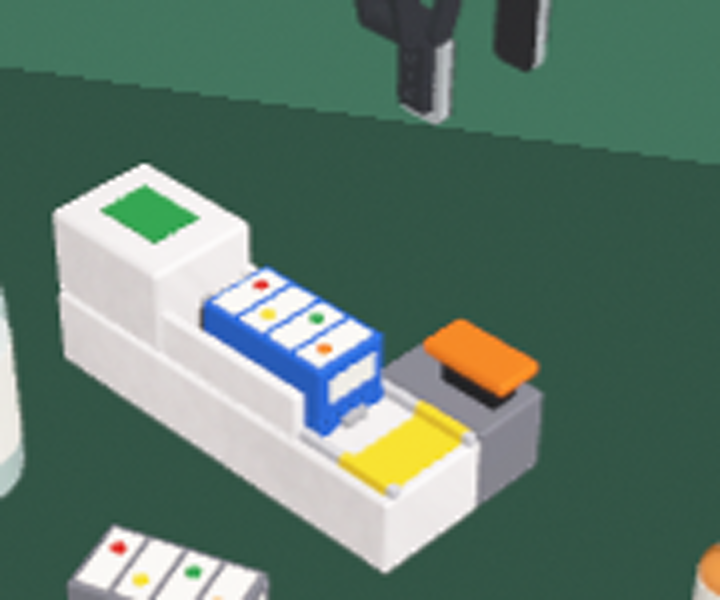

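View pics/top1z.png

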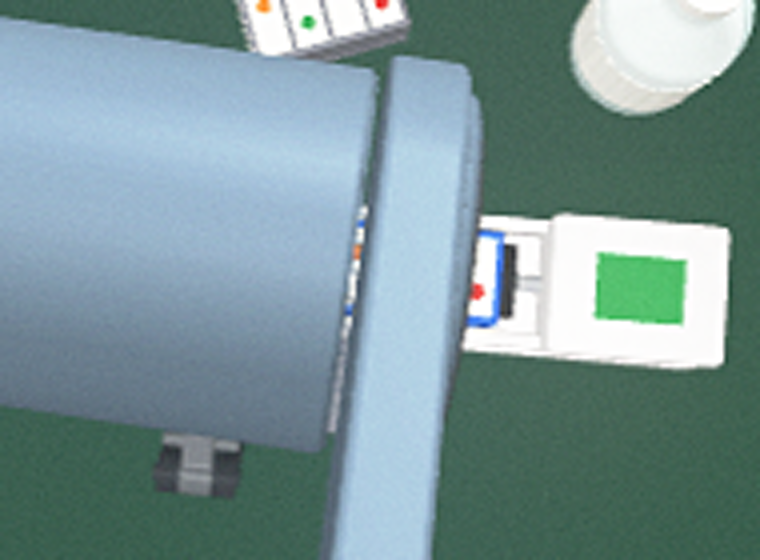

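View pics/wrist1.png

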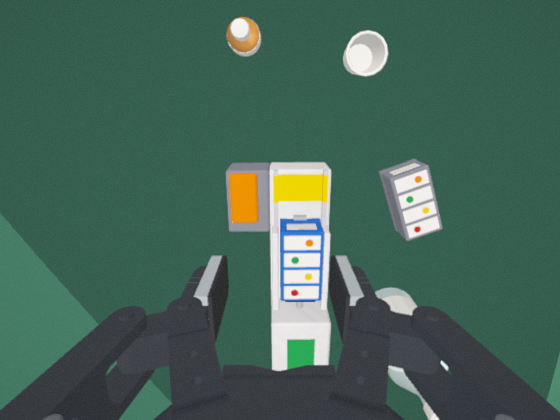

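Emit:
jog_arm --targets '[{"tx":0,"ty":0,"tz":0.06,"ax":0,"ay":0,"az":0},{"tx":0,"ty":0,"tz":0.12,"ax":0,"ay":0,"az":0},{"tx":0,"ty":0,"tz":0.162,"ax":0,"ay":0,"az":0},{"tx":0,"ty":0,"tz":0.162,"ax":0,"ay":0,"az":0},{"tx":0,"ty":0,"tz":0.162,"ax":0,"ay":0,"az":0}]'

```text
clock: 3.05
tcp_pos: [0.5367, 0.0359, 0.11]
tcp_rot: [-2.317, -2.12, 0.001]
ft_force: [-0.8, -0.3, 0.3]
width: 0.0505
```

```bash
python3 plan.py 44 27 90; python3 - <<'E'
from cell import optics
import cv2
for n in ("scene","wrist"):
    f=optics.grab_frame(n); c=f["color"]; cv2.imwrite(f"pics/{n}2.png",c)
    if n=="scene": cv2.imwrite("pics/scene2z.png",cv2.resize(c[90:240,200:380],None,fx=4,fy=4,interpolation=2))
    if n=="wrist": print(f["rvec"].tolist(),f["tvec"].tolist())
E
```

```text
clock 3.05 tcp [0.53666273 0.03592902 0.11003206] dock mm [44.89199633 27.73611377] w 0.05047061747215927 F [-0.81208319 -0.25778687  0.33731941] T [ 0.03669092 -0.01172156  0.05591436]
goal [0.53731465 0.03497376 0.09      ] shift share [-0.00119864  0.00100931  0.02670796] turn share [-3.61646209e-04 -8.59597667e-05  6.71647287e-04] j [-0.141  0.59   1.757  0.     0.795 -0.052]
[-2.8255051522373154, 0.12793080437533266, 0.0190309628629127] [-0.5319036842235573, 0.0772362529099438, 0.29016723383777787]
```

View pics/scene2z.png

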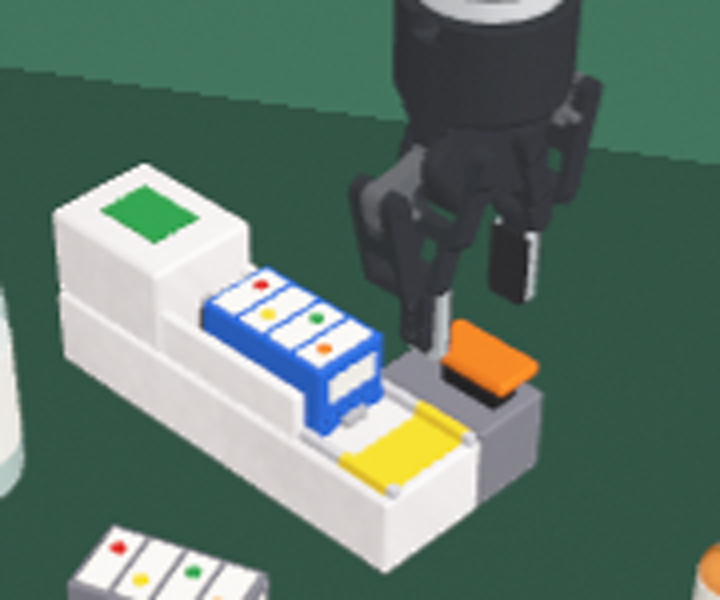

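View pics/wrist2.png

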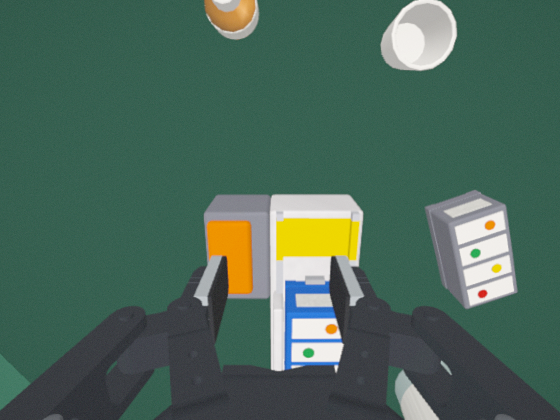

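```bash
python3 - <<'E'
from h import *
CAM["w"]=dict(K=[[317.7998,0,278.4077],[0,317.7998,207.1081],[0,0,1]],k1=-0.04475,r=[-2.8255051522373154, 0.12793080437533266, 0.0190309628629127],t=[-0.5319036842235573, 0.0772362529099438, 0.29016723383777787])
q=[0.5602,-0.0113,1.4797]
im=cv2.imread("pics/wrist2.png"); im=cv2.resize(im,None,fx=4,fy=4,interpolation=2)
def poly(P,c,q=q):
    p=((proj(d2w(P,q),"w")+.5)*4).astype(int); cv2.polylines(im,[p.reshape(-1,1,2)],True,c,1)
poly([(56,44,71),(56,72,71),(4,72,71),(4,44,71)],(255,0,0))
poly([(55,33,45),(55,-33,45),(-7,-33,45),(-7,33,45)],(0,0,255))
poly([(55,33,48),(55,79,48),(-15,79,48),(-15,33,48)],(255,0,255))
poly([(0,22,85),(0,-22,85),(-80,-22,85),(-80,22,85)],(0,255,0))
poly([(50,22,45),(50,-22,45),(20,-22,45),(20,22,45)],(0,0,0))
# tips: tcp
s=[0.53666,0.03593,0.11]
for off in (-25,25,-39,39):
    for x in (-11,11):
      for dz in (0,5):
        ya=q[2]-np.pi/2; y=np.array([np.cos(ya),np.sin(ya),0]); X=np.array([np.cos(q[2]),np.sin(q[2]),0])
        P=np.array(s)+off/1000*y+x/1000*X+np.array([0,0,dz/1000])
        u=((proj(P,"w")[0]+.5)*4).astype(int); cv2.circle(im,tuple(int(a) for a in u),3,(0,255,255) if dz==0 else (255,255,0),-1)
cv2.imwrite("pics/w2o.png",im[760:1340,680:1480])
E
```

```text
(no output)
```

View pics/w2o.png

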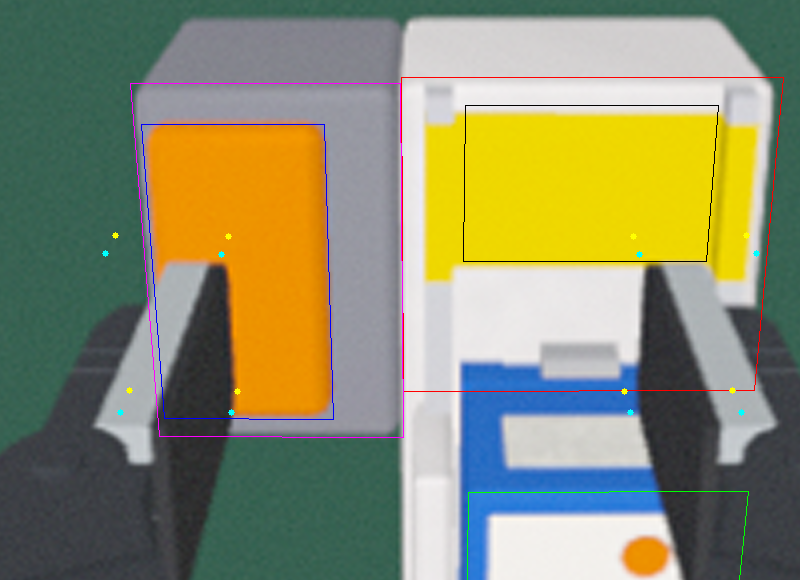

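Emit:
jog_arm --targets '[{"tx":-0.004,"ty":0,"tz":0.03,"ax":0,"ay":0,"az":0},{"tx":-0.004,"ty":0,"tz":0.05,"ax":0,"ay":0,"az":0},{"tx":-0.004,"ty":0,"tz":0.056,"ax":0,"ay":0,"az":0},{"tx":-0.004,"ty":0,"tz":0.056,"ax":0,"ay":0,"az":0},{"tx":-0.004,"ty":0,"tz":0.056,"ax":0,"ay":0,"az":0}]'

```text
clock: 3.65
tcp_pos: [0.5379, 0.0318, 0.0692]
tcp_rot: [2.318, 2.118, 0.003]
ft_force: [0.8, -0.1, 0.7]
width: 0.0505
```

```bash
python3 plan.py 42 27 55; python3 - <<'E'
from cell import optics
import cv2
for n in ("scene",):
    f=optics.grab_frame(n); c=f["color"]; cv2.imwrite(f"pics/{n}3.png",c)
    cv2.imwrite("pics/scene3z.png",cv2.resize(c[110:240,230:360],None,fx=4.6,fy=4.6,interpolation=2))
E
```

```text
clock 3.65 tcp [0.53786062 0.03181365 0.06916531] dock mm [40.90265844 26.16881266] w 0.050539648632562925 F [ 0.83029459 -0.10059952  0.70755508] T [ 0.04719435 -0.00879274 -0.01659435]
goal [0.53713271 0.03298205 0.055     ] shift share [ 0.00146686 -0.00115733  0.01888384] turn share [8.49214825e-04 4.60649266e-05 2.83535462e-04] j [-0.148  0.66   1.779  0.     0.699 -0.058]
```

View pics/scene3z.png

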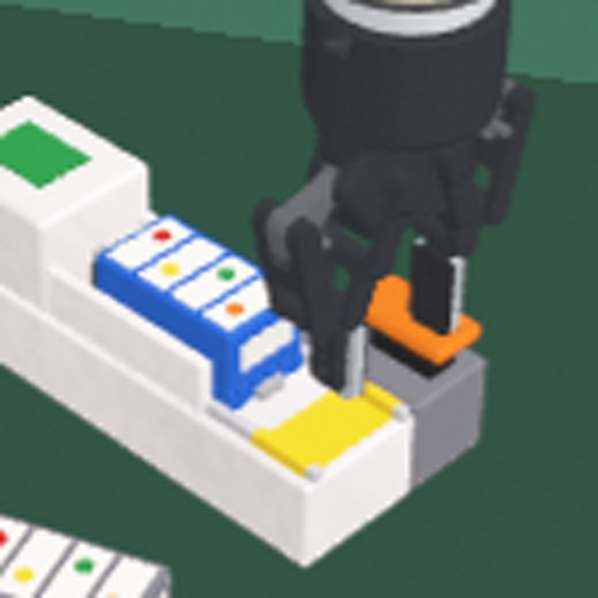

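Emit:
jog_arm --targets '[{"tx":0,"ty":0,"tz":0.004,"ax":0,"ay":0,"az":0},{"tx":0,"ty":0,"tz":0.008,"ax":0,"ay":0,"az":0},{"tx":0,"ty":0,"tz":0.012,"ax":0,"ay":0,"az":0},{"tx":0,"ty":0,"tz":0.016,"ax":0,"ay":0,"az":0},{"tx":0,"ty":0,"tz":0.016,"ax":0,"ay":0,"az":0}]'

```text
clock: 4.2
tcp_pos: [0.5379, 0.0318, 0.0586]
tcp_rot: [2.318, 2.118, 0.003]
ft_force: [-2.5, 1.1, 19.2]
width: 0.0504
```

```bash
python3 plan.py 42 27 55; python3 - <<'E'
from cell import optics
import cv2
for n in ("scene",):
    f=optics.grab_frame(n); c=f["color"]; cv2.imwrite(f"pics/{n}4.png",c)
    cv2.imwrite("pics/scene4z.png",cv2.resize(c[110:240,230:360],None,fx=4.6,fy=4.6,interpolation=2))
E
```

```text
clock 4.2 tcp [0.53785327 0.03184551 0.05857224] dock mm [40.93371648 26.17903478] w 0.05044636046795239 F [-2.45555061  1.09656295 19.21870712] T [ 0.17502938  0.84064236 -0.02883562]
goal [0.53713271 0.03298205 0.055     ] shift share [ 0.00142258 -0.00110487  0.00476035] turn share [7.55989876e-04 3.25529383e-06 2.36123180e-04] j [-0.148  0.679  1.783  0.     0.677 -0.058]
```

View pics/scene4z.png

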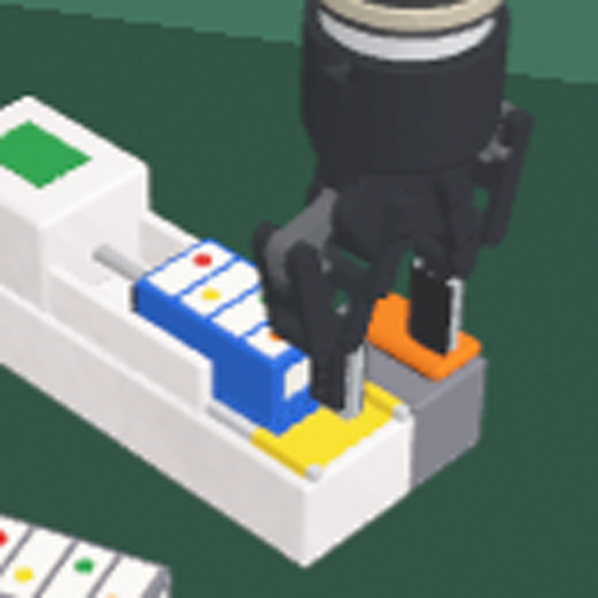

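Emit:
jog_arm --targets '[{"tx":0,"ty":0,"tz":0,"ax":0,"ay":0,"az":0},{"tx":0,"ty":0,"tz":0,"ax":0,"ay":0,"az":0},{"tx":0,"ty":0,"tz":0,"ax":0,"ay":0,"az":0},{"tx":0,"ty":0,"tz":0,"ax":0,"ay":0,"az":0},{"tx":0,"ty":0,"tz":0,"ax":0,"ay":0,"az":0},{"tx":0,"ty":0,"tz":0,"ax":0,"ay":0,"az":0},{"tx":0,"ty":0,"tz":0,"ax":0,"ay":0,"az":0},{"tx":0,"ty":0,"tz":0,"ax":0,"ay":0,"az":0},{"tx":0,"ty":0,"tz":0,"ax":0,"ay":0,"az":0},{"tx":0,"ty":0,"tz":0,"ax":0,"ay":0,"az":0}]'

```text
clock: 5.25
tcp_pos: [0.5379, 0.0319, 0.0586]
tcp_rot: [2.317, 2.118, 0.003]
ft_force: [-2.0, 0.9, 19.5]
width: 0.0502
```

```bash
python3 plan.py 42 27 55; python3 - <<'E'
from cell import optics
import cv2
for n in ("scene","wrist"):
    f=optics.grab_frame(n); c=f["color"]; cv2.imwrite(f"pics/{n}5.png",c)
    if n=="scene":cv2.imwrite("pics/scene5z.png",cv2.resize(c[110:240,230:360],None,fx=4.6,fy=4.6,interpolation=2))
    else: print(f["rvec"].tolist(),f["tvec"].tolist())
E
```

```text
clock 5.25 tcp [0.53786639 0.03191807 0.05858491] dock mm [41.00717157 26.17257239] w 0.05020830034461618 F [-2.03810096  0.8873876  19.54871402] T [0.18795997 0.89680637 0.0211249 ]
goal [0.53713271 0.03298205 0.055     ] shift share [ 0.00132531 -0.00111548  0.00477661] turn share [9.16104456e-04 1.82075217e-05 3.63059739e-04] j [-0.148  0.679  1.784  0.     0.676 -0.058]
[-2.8253122152163486, 0.12918450955489094, 0.017859572736487358] [-0.532256049276004, 0.09046657358790622, 0.23872757649744386]
```

View pics/scene5z.png

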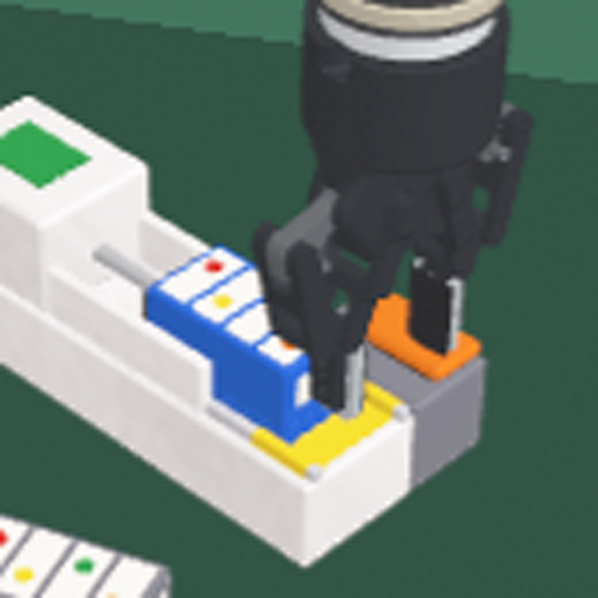

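View pics/wrist5.png

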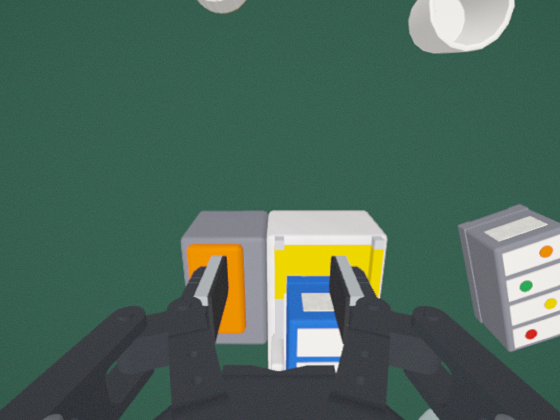

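Emit:
jog_arm --targets '[{"tx":0,"ty":0,"tz":0,"ax":0,"ay":0,"az":0},{"tx":0,"ty":0,"tz":0,"ax":0,"ay":0,"az":0},{"tx":0,"ty":0,"tz":0,"ax":0,"ay":0,"az":0},{"tx":0,"ty":0,"tz":0,"ax":0,"ay":0,"az":0},{"tx":0,"ty":0,"tz":0,"ax":0,"ay":0,"az":0},{"tx":0,"ty":0,"tz":0,"ax":0,"ay":0,"az":0},{"tx":0,"ty":0,"tz":0,"ax":0,"ay":0,"az":0},{"tx":0,"ty":0,"tz":0,"ax":0,"ay":0,"az":0},{"tx":0,"ty":0,"tz":0,"ax":0,"ay":0,"az":0},{"tx":0,"ty":0,"tz":0,"ax":0,"ay":0,"az":0}]'

```text
clock: 6.35
tcp_pos: [0.5379, 0.0319, 0.0586]
tcp_rot: [2.317, 2.118, 0.003]
ft_force: [-1.7, 1.0, 19.0]
width: 0.0507
```

```bash
python3 - <<'E'
from cell import optics,ctrl
import cv2,numpy as np
from h import *
F=[]
for n in ("scene","wrist","scene","scene","scene"):
    f=optics.grab_frame(n); F.append(ctrl.observe()["ft_force"])
    cv2.imwrite(f"pics/{n}6.png",f["color"])
print(np.mean(F,0),np.std(F,0),ctrl.observe()["clock"])
a=cv2.imread("pics/scene5.png").astype(int);b=cv2.imread("pics/scene6.png").astype(int)
d=abs(a-b).max(2)[110:240,230:360]; print(d.max(),(d>40).sum())
c=cv2.imread("pics/wrist6.png")[190:350,170:400]; cv2.imwrite("pics/w6z.png",cv2.resize(c,None,fx=3.4,fy=3.4,interpolation=2))
c=cv2.imread("pics/scene6.png")[130:225,250:345]; cv2.imwrite("pics/s6z.png",cv2.resize(c,None,fx=6,fy=6,interpolation=2))
q=[0.5602,-0.0113,1.4797]
for x in (25,28,31,34,37):
  print(x,((proj(d2w([(x,-22,45),(x,-22,85),(x-80,-22,85)],q),"scene")+.5-[250,130])*6).round().tolist())
E
```

```text
[-2.1474646   1.04906528 19.17316577] [0.48361531 0.39006287 0.72816888] 6.6
4 0
25 [[238.0, 457.0], [240.0, 358.0], [57.0, 244.0]]
28 [[245.0, 461.0], [247.0, 362.0], [64.0, 248.0]]
31 [[252.0, 466.0], [254.0, 367.0], [71.0, 253.0]]
34 [[259.0, 470.0], [261.0, 371.0], [77.0, 257.0]]
37 [[266.0, 475.0], [269.0, 376.0], [84.0, 261.0]]
```

View pics/s6z.png

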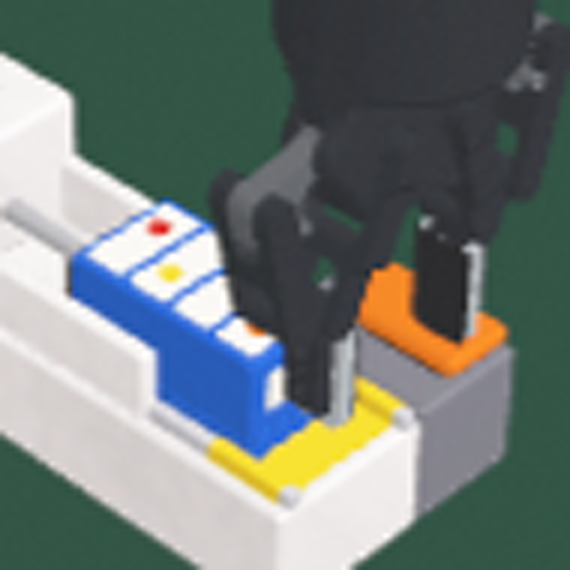

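View pics/w6z.png

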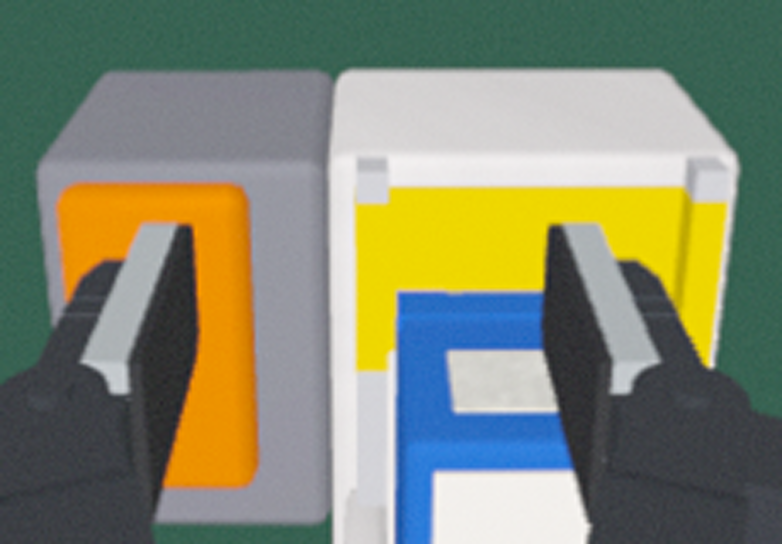

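```bash
python3 - <<'E'
from cell import workorder,ctrl
print(workorder.finish_job()); print(ctrl.observe()["clock"])
E
```

```text
the job is handed in; nothing more can be done
None
the job is handed in; nothing more can be done
```

I pressed the orange key fully down with one finger and used the other to stop the cassette with its front over the yellow strip. I handed the job in while still holding both, at about 6.6 s.

**How it was done:** I found the dock by fitting its corners in the top and scene pictures; they agreed to about 3 mm. Then I lowered both fingertips straight down, level, with the jaws 50 mm apart. One came down on the key, the other over the strip in the cassette's path.

**Last checks:**
- **Cassette:** its front stands at about dock x = 31 mm, inside the strip (20 to 50). That is within about 1 mm of where the finger's face should be. Two scene pictures over a second apart, cropped around the dock, showed no change, so it had stopped.
- **Key:** the fingertip pushes with about 19 N, more than the 10 N the spring and latch account for, so the key is on its stop. In the pictures the key dropped by roughly the full 9 mm; a rough pixel estimate gave about 11.
- **Surroundings:** the spare cassette, vial and cup looked undisturbed in the wrist picture. I did not measure them or the saline bottle again afterwards.

**One reading that did not fit:** the force along the sliding direction was only about 1 N, below the roughly 2.5 to 4 N expected from the pusher. Friction at the key and under the cassette may carry the rest. I relied on the pictures for the contact.

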